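# Reset the dust-extraction lever, count three clicks, start the extractor

### The job

Set up the dust extraction: with the fingertips push the red lever on the grey control box all the way back to its closed end (beside the red mark), then push it the other way three clicks, leaving it resting in the third click. Then press the green button fully down, let it come back up and draw clear. Only push: do not squeeze or force the lever, do not press the button before the lever is in the third click, and leave the things lying about where they are.

Things in the scene. Friction and masses are not known exactly. Their poses are not given: they have to be found in the camera images.
- console: Grey control box fixed to the bench, 120 (x) x 290 (y) x 60 mm high. Origin: centre of its underside. Its y axis is the way the lever slides: closed end towards -y, green button near +y. Beside the black slot, on the robot's side, a red mark lies at the closed position and six white marks at the six clicks. Its yaw varies. A 54 mm duct stub sticks out 75 mm from the far side, below the top.
- lever: Red lever, pushed from either side: an upright paddle 34 mm across (console x) and 12 mm thick along the slide (console y), on a 10 x 8 mm steel stem. Origin: on its centreline at the foot of the stem, 1 mm above the box's top. The paddle reaches from 14 to 50 mm above the origin. Closed, it stands at x = 0, y = -100 mm in the console's frame.
- lever_top (a point): Centre of the top of the red paddle, 111 mm above the bench, 51 mm above the top of the box.
- suction (a joint): Slide of the lever along console +y, m. 0 = closed rest (not counted as a click); six clicks 16 mm apart: 0.016, 0.032, 0.048 (third) to 0.096. Leaving a rest takes about 8 N, fading to nothing half way; then the lever snaps on by itself, ahead of the finger, into the next rest. End stops 3 mm beyond the outer rests. At the start anywhere between the fourth and sixth click.
- start (a joint): Travel of the green button, m: 0 up, 0.006 fully down (about 5 N); it springs back. It counts as pressed beyond 0.0045.
- start_top (a point): Centre of the top of the green button, 30 mm across, in a black housing on top of the box at x = 0, y = +100 mm in the console's frame; it is pressed straight down.
- pot: Bystander: terracotta filler pot, open, 62 mm across, 55 mm high, standing behind the box (far side). Origin at the centre of its underside.
- pot_lid: Bystander: blue lid, a disc 68 mm across and 16 mm thick, in front of the box (robot's side). Origin at the centre of its underside.
- cork_block: Bystander: cork sanding block 55 x 100 x 32 mm, in front of the box (robot's side). Origin at the centre of its underside.
- glue: Bystander: yellow glue bottle, 56 mm across, 140 mm high, to the right. Origin at the centre of its underside.
- putty_knife: Bystander: putty knife 200 mm long lying along its x, to the left.
- dust_brush: Bystander: bench brush 220 mm long lying along its x, to the right.
- offcut: Bystander: pale wooden offcut 45 x 120 x 27 mm, to the left. Origin at the centre of its underside.

How it is judged:
By the outcome, as a careful person would: the job done as asked, in the order asked, and still so for the second after the job is handed in, with the robot touching nothing.
It also fails if it takes over 58 s, if anything falls off the work surface, if the arm or the gripper's body presses on something with over 40 N, if the wrist force passes 120 N, or if a joint passes its speed limit or range.

### The arm

A 7-joint arm with a two-finger parallel gripper is mounted at the origin on the work surface. World frame = base frame: x ahead of the robot, y to its left, z up, the work surface at z = 0. Lengths are in m, angles in rad, forces in N, time in s.
With the tool pointing down it reaches from about 0.35 to 0.9 m from the base axis. Payload 8.1 kg.
Tool frame: the origin (TCP) lies between the finger pads; the fingertips stand 17 mm ahead of it and the grasp point (between the pads) lies 2 mm behind it; z points along the fingers, y is the line along which they close (so a half turn about z gives the same grasp; the last joint's range is limited). The gripper opens to 92 mm and grips with 3 to 60 N. Pads are 19 mm wide; open, the fingers measure 130 mm over their backs; the gripper's body (75 mm by 190 mm) begins 47 mm behind the grasp point.
Start: joints at [-1.262, 0.434, 0.025, 1.573, -0.012, 1.134, -0.075], TCP at [0.25, 0.573, 0.244] pointing down, gripper open.
Joint ranges: [-2.62, 2.62], [-0.44, 2.09], [-1.27, 1.32], [0.08, 2.57], [-1.32, 4.46], [0.12, 2], [-2.74, 2.74]. Speed limits (rad/s): [2.22, 2.22, 3.01, 3.01, 3.14, 3.14, 3.14].

### API

Orientations are given as a rotation vector (axis times angle).
In Python, from cell import observe, get_image, calibration, sign_off, look_for, regions_of, landmark_of gives the robot as it stands.
- The arm moves only by the tool jog_arm, never from a script. Its argument "plan" is a list of rows, each an object with "offset": the shift along the tool's x, y, z normalised to -1 to 1, where 1 is 0.15 m, a list of three; "twist": the turn, a rotation vector about the tool's x, y, z normalised to -1 to 1, where 1 is 2 pi rad, a list of three; "fingers": the gripper command: -1 is shut, 1 is fully open, values between are in proportion. In form: [{"offset": [x, y, z], "twist": [ax, ay, az], "fingers": fingers}, ...]. A call has 1 to 20 rows; each row is the pose to reach, as a shift and turn from the pose commanded when the call began, along the tool's axes at that moment, turning the shorter way round; what a row does not reach only later rows make up. A row lasts 1/8 s, in which the tool goes at most 62.5 mm and 10.7 degrees, less where a joint would pass 70% of its speed; a pose out of reach is approached as far as the arm can. A call with a number of a shift or a turn outside -1 to 1 is refused whole. A call with a gripper value outside its range is refused whole. The fingers move at their own pace and stop on an object; "newtons" is the grip in N (left out, the last holds). Time passes only in rows, so rows that repeat a pose let the fingers close. It gives the time, the measured TCP pose, the force, the opening and the grip force at its end, in the units of the state.
- observe(): the state, without advancing time (a new reading comes with each control period).
- get_image(name): name is "side" or "top"; returns the picture (420x560x3 uint8, red, green, blue); there is no depth.
- calibration(name): a dict with "fov_y" (degrees; the focal length in pixels is half the picture's height over the tangent of half this angle, whatever the lens; pixels are square), "cx", "cy" (the principal point, pixels), "position" and "attitude" of the camera in the world. Camera axes: x right, y down, z forward; pixel columns grow to the right and rows downward; lengths in m; the calibration is good to about 2 mm. A picture is of the moment at which its call begins. calibration takes no time and is no camera call.
- sign_off(): hands the job in; it is judged then, once.
Trained networks look in the newest picture that a camera, given by its name, has taken for a name from the list of things; names that differ only in an ending like _2 or _b are one class to them, and where a whole thing is asked for, a point or a joint stands for the part that bears it (a point fixed in the world has none). Each returns a list of dicts, best first, with "conf" (0 to 1); they miss things now and then, are a little off and sometimes report something else, mostly with a low value. They report only what shows in the picture. A call takes as long as a camera call.
- look_for(thing, camera): "box" ([left, top, width, height] as shares, 0 to 1, of the picture: columns of its width, rows of its height, round what is visible of it).
- regions_of(thing, camera): "region" (420x560 bool, what is visible of it) and "box" ([left, top, width, height] as shares, 0 to 1, of the picture: columns of its width, rows of its height, round what is visible of it).
- landmark_of(thing, camera): "at" ([row, column] as shares, 0 to 1, of the picture: columns of its width, rows of its height: a listed point, or the origin of a listed thing).
The state is a dict: "clock": time; "joints": joint angles; "dq": joint speeds; "joint_efforts": joint torques, N m; "position": TCP position; "ee_rot": TCP orientation; "force": force on the tool from outside, world axes, zero at the start; "ft_torque": the same for the moment, N m; "width": opening from 0.0 (shut) to 1.0 (fully open); "gripper_force": force on a finger pad.
Only numpy, scipy, OpenCV 4.12 (cv2) and the standard library are available. Lean on these libraries where they do the work, as an engineer would, in place of code of your own. Each camera call takes 0.05 s, during which the arm holds its last target. There are 200 camera calls.

## Working session

There is one attempt and no reset: what is moved stays moved. The work goes in short steps, Python scripts to look and compute and a tool call to move; the robot and the scene stay as the last step left them, time stands still between calls to the robot, and variables do not carry over. Pictures are saved under pics/ and viewed, at most 10 in all, crops included, and the job is handed in when it is done.

Besides the shell and the picture viewer there is one more tool, called after "Call:" in YAML: its name, and indented under it one key for each argument. jog_arm: Moves the arm, as the interface text tells. Scaled input: -1 to 1 covers 0.15 m each way for a shift and 2 pi rad each way for a turn. Its arguments: {"type":"object","properties":{"plan":{"type":"array","items":{"type":"object","properties":{"offset":{"type":"array","items":{"type":"number","minimum":-1,"maximum":1}},"twist":{"type":"array","items":{"type":"number","minimum":-1,"maximum":1}},"fingers":{"type":"number"}}}},"newtons":{"type":"number"}},"required":["plan"]}

```bash
mkdir -p pics
cat > h.py <<'E'
import numpy as np, cv2
from scipy.spatial.transform import Rotation as R
from cell import *
def cam(n):
    c=calibration(n); f=210/np.tan(np.radians(c['fov_y'])/2)
    a=np.array(c['attitude'],float)
    M=a if a.shape==(3,3) else (R.from_rotvec(a).as_matrix() if a.size==3 else None)
    return c,f,M
def at_z(n,row,col,z):
    c,f,M=cam(n); d=M@np.array([(col-c['cx'])/f,(row-c['cy'])/f,1]); p=np.array(c['position'])
    return p+d*(z-p[2])/d[2]
def proj(n,P):
    c,f,M=cam(n); q=M.T@(np.array(P)-c['position']); return q[1]/q[2]*f+c['cy'],q[0]/q[2]*f+c['cx']
E
python3 - <<'E'
from h import *
np.set_printoptions(precision=4,suppress=True)
for n in('top','side'):
    print(n,calibration(n)); im=get_image(n); cv2.imwrite(f'pics/{n}1.png',im[:,:,::-1])
    for t,z in(('lever_top',.111),('start_top',None),('console',0)):
        for l in landmark_of(t,n)[:2]:
            r,c=l['at'][0]*420,l['at'][1]*560
            print(t,l['conf'],r,c,at_z(n,r,c,.075 if z is None else z))
s=observe();print(s)
E
```

```text
top {'fov_y': 57.262142826442215, 'cx': 275.76981818522694, 'cy': 211.6171827285165, 'position': array([ 0.3619, -0.008 ,  0.9703]), 'attitude': array([-2.0964,  2.0973, -0.2442])}
lever_top 0.73 235.704 307.216 [ 0.5102 -0.0777  0.111 ]
lever_top 0.57 223.90200000000002 321.888 [ 0.5374 -0.1117  0.111 ]
start_top 0.71 231.29399999999998 263.81600000000003 [0.527  0.0217 0.075 ]
console 0.55 233.688 305.704 [ 0.5346 -0.083   0.    ]
side {'fov_y': 43.332861611936465, 'cx': 277.8774658418074, 'cy': 213.00235481398678, 'position': array([-0.0497, -1.0414,  0.926 ]), 'attitude': array([-2.1198,  0.5743, -0.2848])}
lever_top 0.53 230.58 295.51199999999994 [ 0.5242 -0.1211  0.111 ]
start_top 0.54 211.51200000000003 271.376 [0.5379 0.0305 0.075 ]
console 0.82 251.202 294.224 [ 0.5496 -0.0748  0.    ]
{'clock': 0.4, 'joints': array([-1.2616,  0.4346,  0.025 ,  1.5733, -0.0116,  1.134 , -0.0751]), 'dq': array([ 0.0002, -0.0012, -0.0001, -0.0004, -0.0001, -0.0003,  0.0007]), 'joint_efforts': array([ -0.001 , -66.6974,   0.9829, -31.4415,  -0.0606,   0.0357,
         0.0001]), 'position': array([0.2501, 0.5727, 0.2436]), 'ee_rot': array([ 0.6424,  3.0752, -0.0003]), 'force': array([ 0.6039,  0.5147, -0.2173]), 'ft_torque': array([ 0.0121, -0.0233,  0.006 ]), 'gripper_force': 0.0, 'width': 1.0010898289655945}
```

Run:
```python
import cv2
a=cv2.imread('pics/top1.png')[130:330,190:430]; b=cv2.imread('pics/side1.png')[130:330,170:410]
cv2.imwrite('pics/c1.png',cv2.resize(cv2.vconcat([a]),None,fx=3,fy=3,interpolation=2)); cv2.imwrite('pics/c2.png',cv2.resize(b,None,fx=3,fy=3,interpolation=2))
```

```text
(no output)
```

View pics/c1.png

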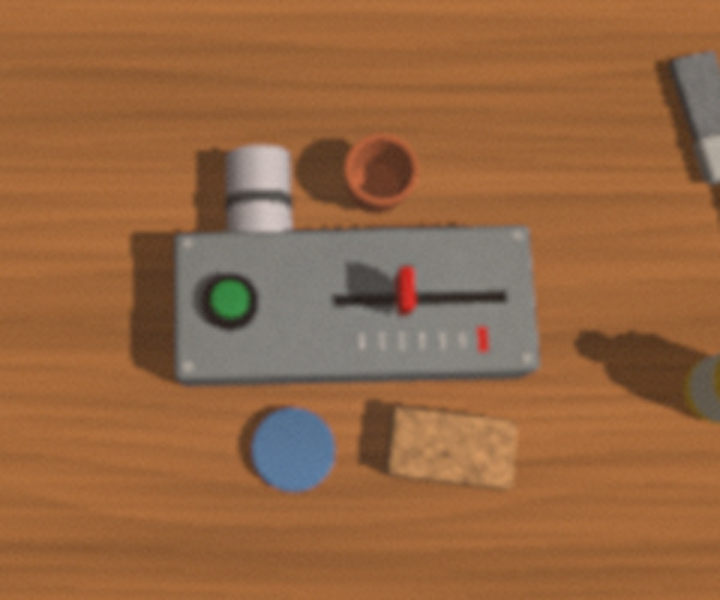

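View pics/c2.png

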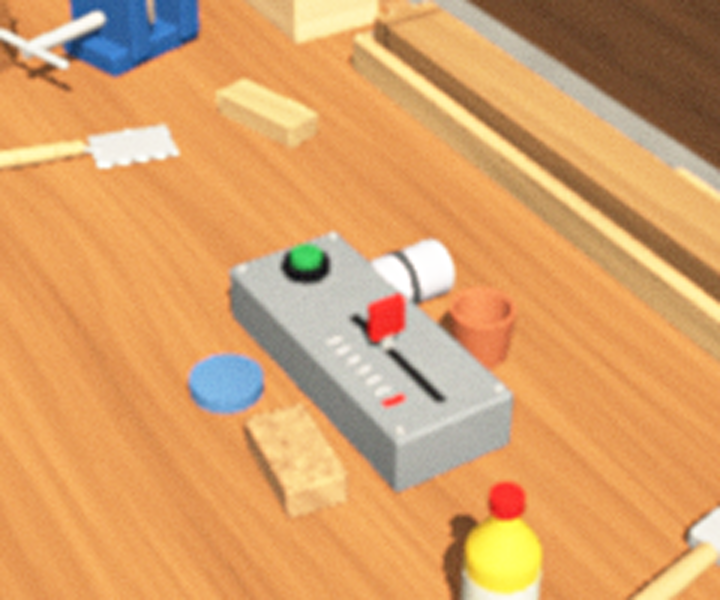

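View pics/top1.png

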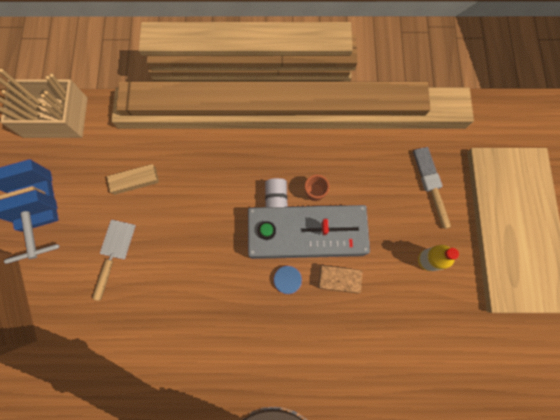

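The crops show the grey box almost square to the world. The green button is at about (row 229, col 267) in the top view, the red paddle at about (223, 325), and the red mark at about (243, 351). The lid and cork block lie on the robot's side, the pot behind. I'll fit the box pose to corners, button and slot in both views.

```bash
cat > fit.py <<'E'
from h import *
from scipy.optimize import least_squares
np.set_printoptions(precision=4,suppress=True)
# crop pixel -> console frame points
X=[((-.06,-.145,.06),(537,371)),((.06,-.145,.06),(528,230)),((.06,.145,.06),(178,235)),((-.06,.145,.06),(180,377))]
S=[((-.06,.145,.06),(232,272)),((.06,.145,.06),(336,235)),((.06,-.145,.06),(510,397)),((-.06,-.145,.06),(398,440)),((-.06,-.145,0),(398,488))]
obs=[('top',p,130+v/3,190+u/3) for p,(u,v) in X]+[('side',p,130+v/3,170+u/3) for p,(u,v) in S]
def W(q,p): return np.array([q[0],q[1],0])+R.from_euler('z',q[2]).apply(p)
def res(q,o): return np.concatenate([np.array(proj(n,W(q,p)))-[r,c] for n,p,r,c in o])
for sel in (obs,obs[:4],obs[4:]):
    s=least_squares(res,[.54,-.08,0],args=(sel,)); print(s.x,np.degrees(s.x[2]),s.fun.reshape(-1,2).round(1).tolist())
q=least_squares(res,[.54,-.08,0],args=(obs,)).x
# lever slide from paddle top & stem, button height
for n,u,v in(('top',190+407/3,130+268/3),('top',190+407/3,130+280/3),('side',170+387/3,130+300/3)):
    p=at_z(n,v,u,.111)-[q[0],q[1],0]; print('lever in console',n,R.from_euler('z',-q[2]).apply(p))
for n,u,v in(('top',190+231/3,130+299/3),('side',170+307/3,130+253/3)):
    for z in (.07,.08): print('button',n,z,R.from_euler('z',-q[2]).apply(at_z(n,v,u,z)-[q[0],q[1],0]))
u,v=190+483/3,130+339/3; print('redmark',R.from_euler('z',-q[2]).apply(at_z('top',v,u,.061)-[q[0],q[1],0]))
E
python3 fit.py
```

```text
[ 0.5319 -0.0865  0.018 ] 1.0324536595139895 [[0.5, 2.2], [-1.5, 1.5], [-1.0, -0.7], [0.8, -1.2], [-2.3, -1.8], [-2.7, -0.1], [-1.8, 1.7], [0.7, -0.7], [2.7, -1.1]]
[ 0.5313 -0.0854  0.016 ] 0.9179917594906212 [[0.9, 1.7], [-1.2, 1.1], [-0.9, -1.1], [0.9, -1.7]]
[ 0.5319 -0.0882  0.0183] 1.0467277180638923 [[-2.0, -1.5], [-2.4, 0.2], [-1.5, 2.2], [1.1, -0.3], [3.1, -0.7]]
lever in console top [ 0.0155 -0.0344  0.111 ]
lever in console top [ 0.0062 -0.0339  0.111 ]
lever in console side [ 0.0006 -0.0371  0.111 ]
button top 0.07 [0.0018 0.1008 0.07  ]
button top 0.08 [-0.0001  0.1006  0.08  ]
button side 0.07 [0.0069 0.1097 0.07  ]
button side 0.08 [-0.0001  0.0974  0.08  ]
redmark [-0.0325 -0.0987  0.061 ]
```

Call:
jog_arm:
  plan:
    - {"offset":[-0.25,-0.23,0],"twist":[0,0,0.028],"fingers":-1}
    - {"offset":[-0.5,-0.46,0],"twist":[0,0,0.056],"fingers":-1}
    - {"offset":[-0.75,-0.7,0],"twist":[0,0,0.084],"fingers":-1}
    - {"offset":[-1,-0.93,0],"twist":[0,0,0.112],"fingers":-1}
    - {"offset":[-1,-0.93,0],"twist":[0,0,0.14],"fingers":-1}
    - {"offset":[-1,-0.93,0],"twist":[0,0,0.168],"fingers":-1}
    - {"offset":[-1,-0.93,0],"twist":[0,0,0.182],"fingers":-1}
    - {"offset":[-1,-0.93,0],"twist":[0,0,0.182],"fingers":-1}
  newtons: 10

```text
clock: 1.4
position: [0.3318, 0.3849, 0.2438]
ee_rot: [-2.203, -2.239, -0.0]
force: [-0.2, 0.3, -0.0]
width: 0.181
gripper_force: 0.0
```

Call:
jog_arm:
  plan:
    - {"offset":[-0.35,0.15,0],"twist":[0,0,0],"fingers":-1}
    - {"offset":[-0.7,0.3,0],"twist":[0,0,0],"fingers":-1}
    - {"offset":[-1,0.45,0],"twist":[0,0,0],"fingers":-1}
    - {"offset":[-1,0.45,0],"twist":[0,0,0],"fingers":-1}

```text
clock: 1.9
position: [0.4033, 0.2322, 0.2441]
ee_rot: [2.209, 2.233, 0.001]
force: [-0.5, 0.2, 0.6]
width: 0.005
gripper_force: 0.0
```

Call:
jog_arm:
  plan:
    - {"offset":[-0.35,0.15,0],"twist":[0,0,0],"fingers":-1}
    - {"offset":[-0.7,0.3,0],"twist":[0,0,0],"fingers":-1}
    - {"offset":[-1,0.45,0],"twist":[0,0,0],"fingers":-1}
    - {"offset":[-1,0.45,0],"twist":[0,0,0],"fingers":-1}
    - {"offset":[-1,0.45,0],"twist":[0,0,0],"fingers":-1}

```text
clock: 2.52
position: [0.4711, 0.0883, 0.2436]
ee_rot: [-2.202, -2.24, -0.0]
force: [-0.5, -0.5, -0.6]
width: 0.0
gripper_force: 0.0
```

Call:
jog_arm:
  plan:
    - {"offset":[-0.35,0.13,0],"twist":[0,0,0],"fingers":-1}
    - {"offset":[-0.7,0.26,0],"twist":[0,0,0],"fingers":-1}
    - {"offset":[-1,0.39,0.1],"twist":[0,0,0],"fingers":-1}
    - {"offset":[-1,0.39,0.4],"twist":[0,0,0],"fingers":-1}
    - {"offset":[-1,0.39,0.7],"twist":[0,0,0],"fingers":-1}
    - {"offset":[-1,0.39,0.95],"twist":[0,0,0],"fingers":-1}
    - {"offset":[-1,0.39,0.95],"twist":[0,0,0],"fingers":-1}
    - {"offset":[-1,0.39,0.95],"twist":[0,0,0],"fingers":-1}

```text
clock: 3.52
position: [0.533, -0.0611, 0.1023]
ee_rot: [2.202, 2.24, 0.002]
force: [0.6, -0.2, 0.6]
width: 0.009
gripper_force: 0.0
```

Run:
```python
from h import *
s=observe();print(s['position'],s['ee_rot'],s['force'])
for n,(a,b) in(('top',(130,190)),('side',(130,170))):
    im=get_image(n)[a:a+200,b:b+240,::-1]; cv2.imwrite(f'pics/{n}2.png',im)
cv2.imwrite('pics/d.png',cv2.resize(cv2.hconcat([cv2.imread('pics/top2.png')[20:180,60:240],cv2.imread('pics/side2.png')[20:180,30:210]]),None,fx=2.2,fy=2.2,interpolation=2))
```

```text
[ 0.53299424 -0.06105522  0.10234766] [2.20191350e+00 2.24012721e+00 1.67887661e-03] [ 0.60112121 -0.23347005  0.62377645]
```

View pics/d.png

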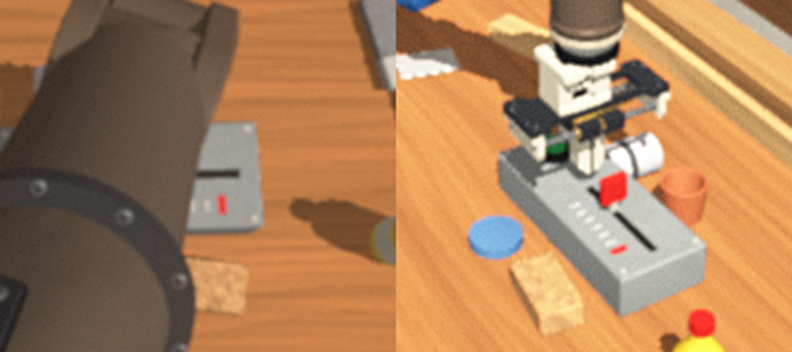

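Run:
```python
import cv2
cv2.imwrite('pics/e.png',cv2.resize(cv2.imread('pics/side2.png')[30:150,60:180],None,fx=4.5,fy=4.5,interpolation=2))
from h import *
for P in((.533,-.061,.085),(.533,-.061,.16),(.514,-.061,.085),(.552,-.061,.085),(.533,-.0705,.085),(.48,-.061,.09)):
    r,c=proj('side',P); print(P,((c-230)*4.5),(r-160)*4.5)
```

```text
(0.533, -0.061, 0.085) 254.1797012562082 295.8264045315235
(0.533, -0.061, 0.16) 254.04018917030496 191.24455114568198
(0.514, -0.061, 0.085) 226.6108154757342 305.58336860452494
(0.552, -0.061, 0.085) 281.4510946855604 286.1747266207923
(0.533, -0.0705, 0.085) 262.3824758442344 303.9990301994126
(0.48, -0.061, 0.09) 176.34980116087158 316.48980103335714
```

View pics/e.png

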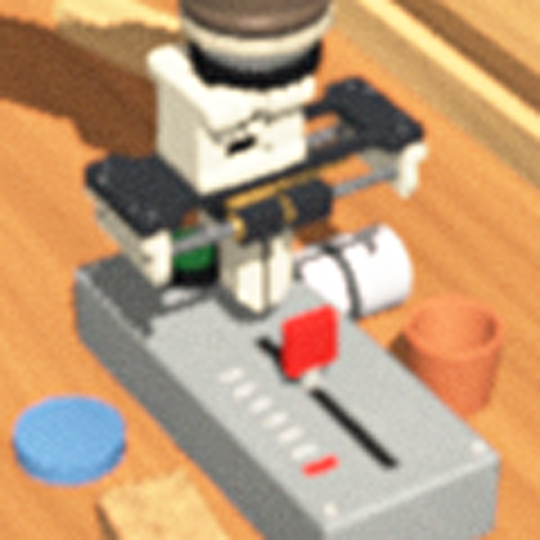

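The closed fingertips stand over the slot on the button side of the paddle, in line with it. I'll push gently towards the closed end.

Call:
jog_arm:
  plan:
    - {"offset":[-0.1,0,0],"fingers":-1}
    - {"offset":[-0.2,0,0],"fingers":-1}
    - {"offset":[-0.23,0,0],"fingers":-1}
    - {"offset":[-0.26,0,0],"fingers":-1}
    - {"offset":[-0.29,0,0],"fingers":-1}
    - {"offset":[-0.32,0,0],"fingers":-1}
    - {"offset":[-0.34,0,0],"fingers":-1}
    - {"offset":[-0.36,0,0],"fingers":-1}
    - {"offset":[-0.38,0,0],"fingers":-1}
    - {"offset":[-0.4,0,0],"fingers":-1}
    - {"offset":[-0.42,0,0],"fingers":-1}
    - {"offset":[-0.44,0,0],"fingers":-1}
    - {"offset":[-0.46,0,0],"fingers":-1}
    - {"offset":[-0.48,0,0],"fingers":-1}
    - {"offset":[-0.5,0,0],"fingers":-1}

```text
$.plan[0]: bad value
```

Call:
jog_arm:
  plan:
    - {"offset":[-0.02,0,0],"fingers":-1}
    - {"offset":[-0.04,0,0],"fingers":-1}
    - {"offset":[-0.06,0,0],"fingers":-1}
    - {"offset":[-0.08,0,0],"fingers":-1}
    - {"offset":[-0.1,0,0],"fingers":-1}
    - {"offset":[-0.12,0,0],"fingers":-1}
    - {"offset":[-0.14,0,0],"fingers":-1}
    - {"offset":[-0.16,0,0],"fingers":-1}
    - {"offset":[-0.18,0,0],"fingers":-1}
    - {"offset":[-0.2,0,0],"fingers":-1}
    - {"offset":[-0.21,0,0],"fingers":-1}
    - {"offset":[-0.21,0,0],"fingers":-1}

```text
$.plan[0]: bad value
```

Run:
```python
from h import *
s=observe();print(s['clock'],s['position'],s['force'])
im=get_image('side')[:,:,::-1]; cv2.imwrite('pics/f.png',cv2.resize(im[190:310,220:360],None,fx=4.5,fy=4.5,interpolation=2))
```

```text
3.625 [ 0.5334213  -0.06156256  0.10289184] [ 0.20101338 -0.0071768  -0.27002724]
```

View pics/f.png

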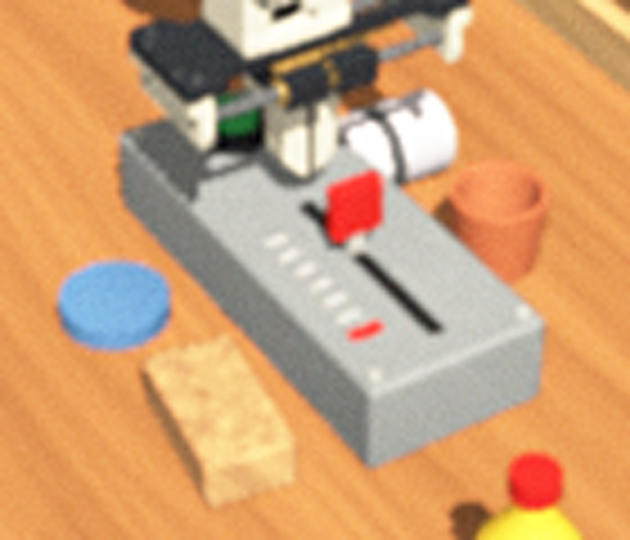

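The rows were refused because the twist was missing, so nothing moved. The picture shows the same state as before. I'll send the push again with twists.

Call:
jog_arm:
  plan:
    - {"offset":[-0.1,0,0],"twist":[0,0,0],"fingers":-1}
    - {"offset":[-0.2,0,0],"twist":[0,0,0],"fingers":-1}
    - {"offset":[-0.23,0,0],"twist":[0,0,0],"fingers":-1}
    - {"offset":[-0.26,0,0],"twist":[0,0,0],"fingers":-1}
    - {"offset":[-0.29,0,0],"twist":[0,0,0],"fingers":-1}
    - {"offset":[-0.32,0,0],"twist":[0,0,0],"fingers":-1}
    - {"offset":[-0.34,0,0],"twist":[0,0,0],"fingers":-1}
    - {"offset":[-0.36,0,0],"twist":[0,0,0],"fingers":-1}
    - {"offset":[-0.38,0,0],"twist":[0,0,0],"fingers":-1}
    - {"offset":[-0.4,0,0],"twist":[0,0,0],"fingers":-1}
    - {"offset":[-0.42,0,0],"twist":[0,0,0],"fingers":-1}
    - {"offset":[-0.44,0,0],"twist":[0,0,0],"fingers":-1}
    - {"offset":[-0.46,0,0],"twist":[0,0,0],"fingers":-1}
    - {"offset":[-0.48,0,0],"twist":[0,0,0],"fingers":-1}
    - {"offset":[-0.5,0,0],"twist":[0,0,0],"fingers":-1}

```text
clock: 5.55
position: [0.5333, -0.136, 0.1012]
ee_rot: [-2.202, -2.238, -0.002]
force: [-1.5, 10.6, 7.1]
width: 0.008
gripper_force: 5.6
```

Call:
jog_arm:
  plan:
    - {"offset":[-0.02,0,0],"twist":[0,0,0],"fingers":-1}
    - {"offset":[-0.04,0,0],"twist":[0,0,0],"fingers":-1}
    - {"offset":[-0.06,0,0],"twist":[0,0,0],"fingers":-1}
    - {"offset":[-0.08,0,0],"twist":[0,0,0],"fingers":-1}
    - {"offset":[-0.1,0,0],"twist":[0,0,0],"fingers":-1}
    - {"offset":[-0.12,0,0],"twist":[0,0,0],"fingers":-1}
    - {"offset":[-0.14,0,0],"twist":[0,0,0],"fingers":-1}
    - {"offset":[-0.16,0,0],"twist":[0,0,0],"fingers":-1}
    - {"offset":[-0.18,0,0],"twist":[0,0,0],"fingers":-1}
    - {"offset":[-0.2,0,0],"twist":[0,0,0],"fingers":-1}
    - {"offset":[-0.21,0,0],"twist":[0,0,0],"fingers":-1}
    - {"offset":[-0.21,0,0],"twist":[0,0,0],"fingers":-1}

```text
clock: 7.05
position: [0.5338, -0.1677, 0.1012]
ee_rot: [-2.203, -2.238, -0.001]
force: [-1.6, 5.5, 3.1]
width: 0.005
gripper_force: 2.7
```

Run:
```python
from h import *
s=observe();print(s['clock'],s['position'],s['force'])
im=get_image('side')[:,:,::-1]; cv2.imwrite('pics/g.png',cv2.resize(im[190:310,220:360],None,fx=4.5,fy=4.5,interpolation=2))
```

```text
7.05 [ 0.53376189 -0.16773875  0.10120579] [-1.6293062   5.51399209  3.08805481]
```

View pics/g.png

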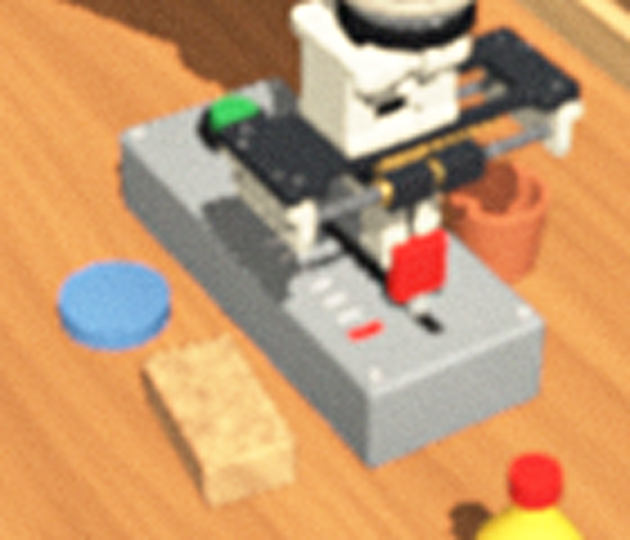

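Run:
```python
from h import *
q=(.5319,-.0865,.018)
def pr(p):
    P=np.array([q[0],q[1],0])+R.from_euler('z',q[2]).apply(p); r,c=proj('side',P); return round((c-220)*4.5),round((r-190)*4.5)
print('mark',pr((-.0325,-.1,.06)),'click1',pr((-.0325,-.084,.06)))
for s in (-.003,0,.004,.008,.012,.016): print(s,'paddle TL,TR,BR',pr((-.017,-.106+s,.111)),pr((.017,-.106+s,.111)),pr((.017,-.106+s,.075)),'stem',pr((0,-.1+s,.064)))
```

```text
mark (366, 329) click1 (350, 314)
-0.003 paddle TL,TR,BR (400, 257) (451, 237) (449, 287) stem (417, 307)
0 paddle TL,TR,BR (397, 254) (448, 234) (446, 285) stem (414, 304)
0.004 paddle TL,TR,BR (393, 251) (444, 230) (442, 281) stem (410, 300)
0.008 paddle TL,TR,BR (389, 247) (440, 227) (438, 277) stem (406, 296)
0.012 paddle TL,TR,BR (385, 243) (436, 223) (434, 273) stem (402, 293)
0.016 paddle TL,TR,BR (381, 239) (432, 219) (430, 269) stem (399, 289)
```

The paddle's corners match slide 0 to within about 2 mm. The remaining 5.5 N means I'm lightly against the closed rest, so the lever is closed. Next I'll lift over to the other side.

Call:
jog_arm:
  plan:
    - {"offset":[0.05,0,0],"twist":[0,0,0],"fingers":-1}
    - {"offset":[0.08,0,0],"twist":[0,0,0],"fingers":-1}
    - {"offset":[0.08,0,-0.25],"twist":[0,0,0],"fingers":-1}
    - {"offset":[0.08,0,-0.45],"twist":[0,0,0],"fingers":-1}
    - {"offset":[0.08,0,-0.45],"twist":[0,0,0],"fingers":-1}
    - {"offset":[-0.15,0,-0.45],"twist":[0,0,0],"fingers":-1}
    - {"offset":[-0.36,0,-0.45],"twist":[0,0,0],"fingers":-1}
    - {"offset":[-0.36,0,-0.45],"twist":[0,0,0],"fingers":-1}
    - {"offset":[-0.36,0,-0.2],"twist":[0,0,0],"fingers":-1}
    - {"offset":[-0.36,0,0],"twist":[0,0,0],"fingers":-1}
    - {"offset":[-0.36,0,0],"twist":[0,0,0],"fingers":-1}
    - {"offset":[-0.36,0,0],"twist":[0,0,0],"fingers":-1}

```text
clock: 8.6
position: [0.535, -0.2223, 0.1018]
ee_rot: [2.204, 2.239, 0.0]
force: [0.0, -0.7, 0.1]
width: 0.009
gripper_force: 0.0
```

Run:
```python
from h import *
s=observe();print(s['clock'],s['position'],s['force'])
im=get_image('side')[:,:,::-1]; cv2.imwrite('pics/i.png',cv2.resize(im[190:310,220:360],None,fx=4.5,fy=4.5,interpolation=2))
```

```text
8.6 [ 0.5350169  -0.22233717  0.10180327] [ 0.02904931 -0.65592976  0.1160099 ]
```

View pics/i.png

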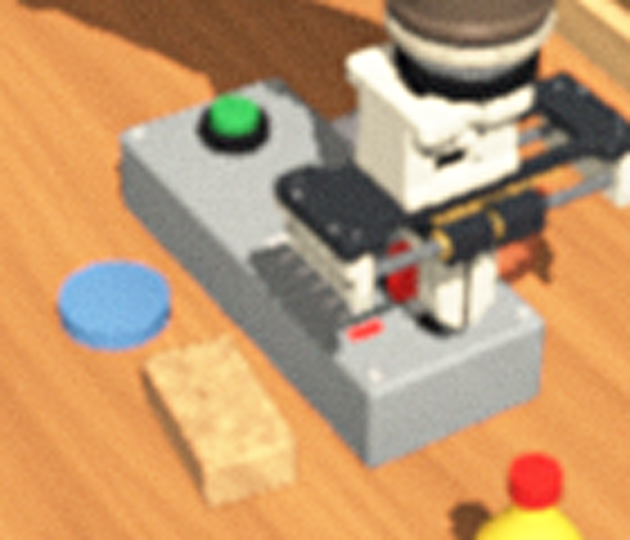

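Call:
jog_arm:
  plan:
    - {"offset":[0.04,0,0],"twist":[0,0,0],"fingers":-1}
    - {"offset":[0.08,0,0],"twist":[0,0,0],"fingers":-1}
    - {"offset":[0.09,0,0],"twist":[0,0,0],"fingers":-1}
    - {"offset":[0.1,0,0],"twist":[0,0,0],"fingers":-1}
    - {"offset":[0.1,0,0],"twist":[0,0,0],"fingers":-1}

```text
clock: 9.28
position: [0.5344, -0.2075, 0.1012]
ee_rot: [2.204, 2.239, 0.0]
force: [-0.4, -0.3, 0.9]
width: 0.003
gripper_force: 0.0
```

Call:
jog_arm:
  plan:
    - {"offset":[0.013,0,0],"twist":[0,0,0],"fingers":-1}
    - {"offset":[0.013,0,0],"twist":[0,0,0],"fingers":-1}

```text
clock: 9.52
position: [0.5344, -0.2055, 0.1012]
ee_rot: [-2.204, -2.238, -0.0]
force: [0.1, -0.5, -0.4]
width: 0.004
gripper_force: 0.0
```

Call:
jog_arm:
  plan:
    - {"offset":[0.013,0,0],"twist":[0,0,0],"fingers":-1}
    - {"offset":[0.013,0,0],"twist":[0,0,0],"fingers":-1}

```text
clock: 9.78
position: [0.5344, -0.2035, 0.1012]
ee_rot: [-2.204, -2.239, -0.0]
force: [-0.4, 0.8, 0.7]
width: 0.003
gripper_force: 0.0
```

Call:
jog_arm:
  plan:
    - {"offset":[0.013,0,0],"twist":[0,0,0],"fingers":-1}
    - {"offset":[0.013,0,0],"twist":[0,0,0],"fingers":-1}

```text
clock: 10.02
position: [0.5344, -0.2016, 0.1012]
ee_rot: [-2.204, -2.239, -0.0]
force: [-0.5, 0.0, 0.1]
width: 0.007
gripper_force: 0.0
```

Call:
jog_arm:
  plan:
    - {"offset":[0.013,0,0],"twist":[0,0,0],"fingers":-1}
    - {"offset":[0.013,0,0],"twist":[0,0,0],"fingers":-1}

```text
clock: 10.28
position: [0.5343, -0.201, 0.1013]
ee_rot: [2.204, 2.236, -0.001]
force: [-0.0, -5.3, -2.0]
width: 0.002
gripper_force: 2.5
```

Call:
jog_arm:
  plan:
    - {"offset":[0.013,0,0],"twist":[0,0,0],"fingers":-1}
    - {"offset":[0.013,0,0],"twist":[0,0,0],"fingers":-1}

```text
clock: 10.52
position: [0.5343, -0.2006, 0.1014]
ee_rot: [2.204, 2.234, -0.003]
force: [1.0, -9.4, -4.7]
width: 0.003
gripper_force: 4.9
```

Call:
jog_arm:
  plan:
    - {"offset":[0.013,0,0],"twist":[0,0,0],"fingers":-1}
    - {"offset":[0.026,0,0],"twist":[0,0,0],"fingers":-1}
    - {"offset":[0.039,0,0],"twist":[0,0,0],"fingers":-1}
    - {"offset":[0.05,0,0],"twist":[0,0,0],"fingers":-1}
    - {"offset":[0.05,0,0],"twist":[0,0,0],"fingers":-1}

```text
clock: 11.15
position: [0.5342, -0.1894, 0.1011]
ee_rot: [-2.203, -2.239, -0.001]
force: [-0.1, 0.5, 0.1]
width: 0.003
gripper_force: 0.0
```

Run:
```python
from h import *
s=observe();print(s['clock'],s['position'],s['force'])
```

```text
11.15 [ 0.53418381 -0.18944772  0.10114487] [-0.06257378  0.50041219  0.09076409]
```

The force has dropped to zero with the finger at 12 mm of slide, so the lever has snapped into click 1. On to the second.

Call:
jog_arm:
  plan:
    - {"offset":[0.013,0,0],"twist":[0,0,0],"fingers":-1}
    - {"offset":[0.026,0,0],"twist":[0,0,0],"fingers":-1}
    - {"offset":[0.039,0,0],"twist":[0,0,0],"fingers":-1}
    - {"offset":[0.052,0,0],"twist":[0,0,0],"fingers":-1}
    - {"offset":[0.065,0,0],"twist":[0,0,0],"fingers":-1}
    - {"offset":[0.078,0,0],"twist":[0,0,0],"fingers":-1}
    - {"offset":[0.091,0,0],"twist":[0,0,0],"fingers":-1}
    - {"offset":[0.105,0,0],"twist":[0,0,0],"fingers":-1}
    - {"offset":[0.105,0,0],"twist":[0,0,0],"fingers":-1}

```text
clock: 12.28
position: [0.5339, -0.1739, 0.1012]
ee_rot: [-2.203, -2.238, -0.001]
force: [-0.1, -0.4, 0.0]
width: 0.004
gripper_force: 0.0
```

Call:
jog_arm:
  plan:
    - {"offset":[0.013,0,0],"twist":[0,0,0],"fingers":-1}
    - {"offset":[0.026,0,0],"twist":[0,0,0],"fingers":-1}
    - {"offset":[0.039,0,0],"twist":[0,0,0],"fingers":-1}
    - {"offset":[0.052,0,0],"twist":[0,0,0],"fingers":-1}
    - {"offset":[0.065,0,0],"twist":[0,0,0],"fingers":-1}
    - {"offset":[0.078,0,0],"twist":[0,0,0],"fingers":-1}
    - {"offset":[0.091,0,0],"twist":[0,0,0],"fingers":-1}
    - {"offset":[0.105,0,0],"twist":[0,0,0],"fingers":-1}
    - {"offset":[0.105,0,0],"twist":[0,0,0],"fingers":-1}

```text
clock: 13.4
position: [0.5337, -0.1582, 0.1012]
ee_rot: [-2.203, -2.239, -0.001]
force: [-0.8, 0.6, 0.5]
width: 0.01
gripper_force: 0.0
```

Call:
jog_arm:
  plan:
    - {"offset":[-0.05,0,0],"twist":[0,0,0],"fingers":-1}
    - {"offset":[-0.2,0,0],"twist":[0,0,0],"fingers":-1}
    - {"offset":[-0.3,0,0],"twist":[0,0,0],"fingers":-1}
    - {"offset":[-0.3,0,-0.3],"twist":[0,0,0],"fingers":-1}
    - {"offset":[-0.3,0,-0.6],"twist":[0,0,0],"fingers":-1}
    - {"offset":[-0.3,0,-0.7],"twist":[0,0,0],"fingers":-1}
    - {"offset":[-0.3,0,-0.7],"twist":[0,0,0],"fingers":-1}

```text
clock: 14.28
position: [0.5348, -0.204, 0.2068]
ee_rot: [2.203, 2.238, 0.002]
force: [-0.0, 0.3, -1.3]
width: 0.008
gripper_force: 0.0
```

Run:
```python
from h import *
s=observe();print(s['clock'],s['position'],s['force'])
im=get_image('side')[:,:,::-1]; cv2.imwrite('pics/j.png',cv2.resize(im[190:310,220:360],None,fx=4.5,fy=4.5,interpolation=2))
q=(.5319,-.0865,.018)
def pr(p):
    P=np.array([q[0],q[1],0])+R.from_euler('z',q[2]).apply(p); r,c=proj('side',P); return round((c-220)*4.5),round((r-190)*4.5)
for s in (.032,.048,.064): print(s,'paddle TL,TR,BR',pr((-.017,-.106+s,.111)),pr((.017,-.106+s,.111)),pr((.017,-.106+s,.075)),'stem',pr((0,-.1+s,.064)))
print('button',pr((0,.1,.08)))
```

```text
14.275 [ 0.53477575 -0.20401646  0.20681733] [-0.02316265  0.2574286  -1.28895887]
0.032 paddle TL,TR,BR (365, 224) (416, 204) (414, 254) stem (383, 274)
0.048 paddle TL,TR,BR (349, 209) (400, 190) (398, 240) stem (368, 259)
0.064 paddle TL,TR,BR (334, 194) (384, 175) (383, 225) stem (353, 244)
button (234, 107)
```

View pics/j.png

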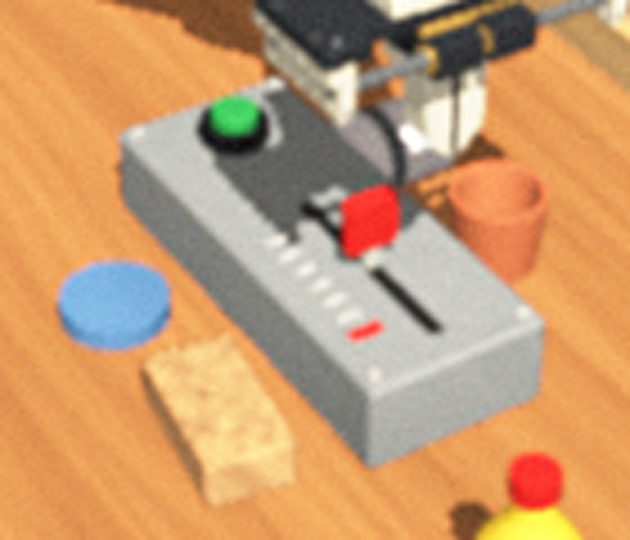

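Paddle corners at (400,187) and (399,237) match 48 mm, the third click. Next is the green button, at about (0.530, 0.014).

Call:
jog_arm:
  plan:
    - {"offset":[0.35,0,0],"twist":[0,0,0],"fingers":-1}
    - {"offset":[0.7,0,0],"twist":[0,0,0],"fingers":-1}
    - {"offset":[1,0,0],"twist":[0,0,0],"fingers":-1}
    - {"offset":[1,0,0],"twist":[0,0,0],"fingers":-1}

```text
clock: 14.82
position: [0.5312, -0.0492, 0.2042]
ee_rot: [-2.194, -2.243, 0.002]
force: [0.8, -0.8, 0.1]
width: 0.003
gripper_force: 0.0
```

Call:
jog_arm:
  plan:
    - {"offset":[0.25,0,0],"twist":[0,0,0],"fingers":-1}
    - {"offset":[0.45,-0.01,0],"twist":[0,0,0],"fingers":-1}
    - {"offset":[0.45,-0.01,0],"twist":[0,0,0],"fingers":-1}
    - {"offset":[0.45,-0.01,0.3],"twist":[0,0,0],"fingers":-1}
    - {"offset":[0.45,-0.01,0.55],"twist":[0,0,0],"fingers":-1}
    - {"offset":[0.45,-0.01,0.65],"twist":[0,0,0],"fingers":-1}
    - {"offset":[0.45,-0.01,0.65],"twist":[0,0,0],"fingers":-1}

```text
clock: 15.7
position: [0.529, 0.0124, 0.108]
ee_rot: [-2.205, -2.236, 0.003]
force: [-0.4, -1.3, 0.5]
width: 0.004
gripper_force: 0.0
```

Call:
jog_arm:
  plan:
    - {"offset":[0,0,0.02],"twist":[0,0,0],"fingers":-1}
    - {"offset":[0,0,0.04],"twist":[0,0,0],"fingers":-1}
    - {"offset":[0,0,0.06],"twist":[0,0,0],"fingers":-1}
    - {"offset":[0,0,0.075],"twist":[0,0,0],"fingers":-1}
    - {"offset":[0,0,0.075],"twist":[0,0,0],"fingers":-1}

```text
clock: 16.32
position: [0.5298, 0.0138, 0.0976]
ee_rot: [2.204, 2.238, 0.001]
force: [-0.4, 1.0, 2.0]
width: 0.003
gripper_force: 1.2
```

Call:
jog_arm:
  plan:
    - {"offset":[0,0,0.01],"twist":[0,0,0],"fingers":-1}
    - {"offset":[0,0,0.02],"twist":[0,0,0],"fingers":-1}
    - {"offset":[0,0,0.02],"twist":[0,0,0],"fingers":-1}

```text
clock: 16.7
position: [0.5298, 0.0138, 0.0946]
ee_rot: [2.204, 2.238, 0.001]
force: [0.3, -0.1, 3.1]
width: 0.002
gripper_force: 2.0
```

Call:
jog_arm:
  plan:
    - {"offset":[0,0,0.01],"twist":[0,0,0],"fingers":-1}
    - {"offset":[0,0,0.02],"twist":[0,0,0],"fingers":-1}
    - {"offset":[0,0,0.02],"twist":[0,0,0],"fingers":-1}

```text
clock: 17.08
position: [0.5299, 0.0137, 0.0929]
ee_rot: [-2.204, -2.238, -0.002]
force: [-6.1, 1.7, 25.0]
width: 0.002
gripper_force: 12.5
```

Call:
jog_arm:
  plan:
    - {"offset":[0,0,0.01],"twist":[0,0,0],"fingers":-1}
    - {"offset":[0,0,0.02],"twist":[0,0,0],"fingers":-1}
    - {"offset":[0,0,0.02],"twist":[0,0,0],"fingers":-1}

```text
clock: 17.45
position: [0.5301, 0.0137, 0.0922]
ee_rot: [-2.205, -2.237, -0.005]
force: [-16.2, 1.5, 59.7]
width: 0.007
gripper_force: 29.5
```

The button is at its stop. I'll release it and draw clear.

Call:
jog_arm:
  plan:
    - {"offset":[0,0,-0.05],"twist":[0,0,0],"fingers":-1}
    - {"offset":[0,0,-0.15],"twist":[0,0,0],"fingers":-1}
    - {"offset":[0,0,-0.45],"twist":[0,0,0],"fingers":-1}
    - {"offset":[0,0,-0.8],"twist":[0,0,0],"fingers":-1}
    - {"offset":[0.3,0,-1],"twist":[0,0,0],"fingers":-1}
    - {"offset":[0.65,-0.2,-1],"twist":[0,0,0],"fingers":-1}
    - {"offset":[1,-0.4,-1],"twist":[0,0,0],"fingers":-1}
    - {"offset":[1,-0.4,-1],"twist":[0,0,0],"fingers":-1}
    - {"offset":[1,-0.4,-1],"twist":[0,0,0],"fingers":-1}

```text
clock: 18.58
position: [0.4672, 0.1621, 0.2385]
ee_rot: [2.204, 2.238, -0.001]
force: [0.3, 0.1, 0.0]
width: 0.003
gripper_force: 0.0
```

Run:
```python
from h import *
s=observe();print(s['clock'],s['position'],s['force'])
im=get_image('side')[:,:,::-1]; cv2.imwrite('pics/k.png',cv2.resize(im[190:310,220:360],None,fx=4.5,fy=4.5,interpolation=2))
```

```text
18.575 [0.46719586 0.16208278 0.23852416] [0.30721838 0.08679657 0.02813412]
```

View pics/k.png

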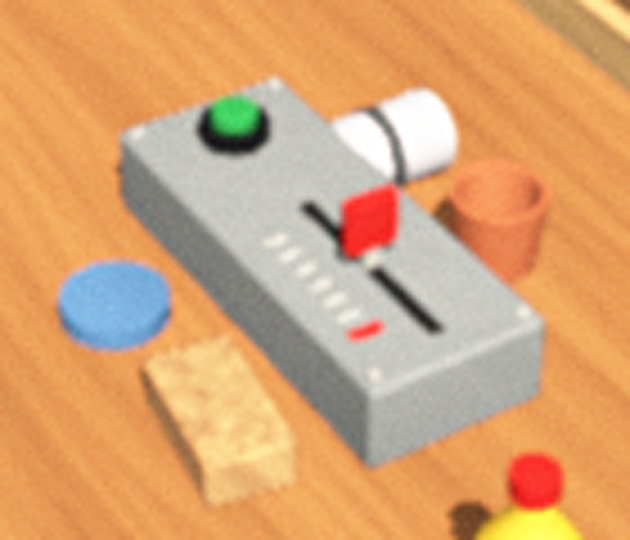

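The lever stands in the third click (top right corner at (400,187)), the button is back up at (234,112), and the lid, cork block and pot haven't moved. I'm handing it in.

```bash
python3 -c "from cell import sign_off; print(sign_off())"
```

```text
the job is handed in; nothing more can be done
None
```

The lever was pushed to its closed end, then forward to rest in the third click; the button was pressed fully, sprang back up, and the job was handed in with the arm clear at about 19 s; the fingertips briefly pressed the bottomed button with about 60 N, well above the 5 N it needs but under the 120 N wrist limit.

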